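# Drive the post shoe's coach screw home with the ratchet

### The job

The coach screw in the post shoe under the ratchet still stands proud, and the ratchet is set to undo. Flip its direction lever over to the tightening side, then swing the handle back and forth in the gap of the shoe until the screw is right home (clockwise from above) and will turn no further. Let go of the ratchet, with its lever left on tighten, and leave the flask, hammer and drill where they are.

Things in the scene. Friction and masses are not known exactly. Their poses are not given: they have to be found in the camera images.
- beam: Timber beam 480 x 100 x 60 mm, fixed, lying on the bench along its own y axis (x level, z up). Origin on the bench directly under the axis of the screw to be driven. A hold-down clamp (to 135 mm above the bench) sits at its -y end. On top are two U-shaped post shoes: one round the screw under the ratchet, a finished one 215 mm towards +y.
- screw_axis (a point): On the vertical axis of screw, socket and handle, 119 mm above the bench: half-way up the ratchet's head and handle once the screw is home (up to 3 mm higher at the start). Axes as the beam's. The shoe round it has 4 mm walls, 70 mm long in x, 100 mm apart in y, tops 134 mm above the bench, and is open to +x and -x; the handle sticks out to +x.
- screw (a joint): Turn of the coach screw (hex head inside the 38 mm socket), rad: 0 = home, washer tight on the shoe (hard stop); negative = still to go, -1.6 to -2.6 at the start. Grows as the screw turns clockwise seen from above (5 mm a turn). Turning it takes about 3.5 N at the grip; it stays where it is left.
- ratchet (a joint): Handle swing, rad: 0 (start) along the beam's +x, positive = anticlockwise from above; -0.80 to +0.80, where the shaft meets the shoe. Set to tighten it drives clockwise (falling values), anticlockwise is free. 12 teeth: a click each 0.52 rad; up to 0.67 rad of a stroke is lost before it drives. Slips a tooth, without harm, above about 6 N at the grip, as when the screw is home. It stays put.
- handle_grip (a point): Middle of the handle's black ribbed grip, on its centre line, 165 mm from the screw axis. The grip is round, 28 mm thick, level, about 120 mm above the bench, and runs from 108 to 235 mm from the screw axis. x points along the handle away from the head, z up.
- lever (a joint): Direction lever on the ratchet's head, rad: 0 = pointing straight over the head, away from the handle; positive = anticlockwise from above. +0.3 to +0.6 = undo (start), -0.3 to -0.6 = tighten. Tips over at 0 and snaps on by a spring to its side, stops at +-0.6; about 2 N at the tab. Twitches by 0.3 as teeth click by. Flip it with the handle unloaded.
- lever_tab (a point): Centre of the dark thumb tab at the lever's free end, 40 mm from its pivot: an upright block 12 mm along x, 11 mm across, 17 mm high, its foot 1 mm above the head's flat top. x points along the lever to the pivot, z up. At the start it is 12 to 23 mm left of the handle's centre line, seen from the handle's end looking at the head; to tighten, push it across to the right as far.
- lever_pivot (a point): The lever's vertical pivot, on the flat top of the ratchet's head (head 45 mm wide, 26 mm thick), 34 mm from the screw axis towards the handle, on the handle's centre line. Its axes turn with the lever.
- flask: Bystander: standing metal drinking flask, 73 mm thick, 236 mm high; origin at the centre of its foot.
- hammer: Bystander: hammer lying along its x axis, 290 mm long, head at +x; origin on the bench under its middle.
- drill: Bystander: cordless drill lying on its side, about 190 x 200 x 65 mm; origin on the bench under its motor.

How it is judged:
By the outcome, as a careful person would: the job done as asked, in the order asked, and still so for the second after the job is handed in, with the robot touching nothing.
It also fails if it takes over 72 s, if anything falls off the work surface, if the arm or the gripper's body presses on something with over 40 N, if the wrist force passes 120 N, or if a joint passes its speed limit or range.

### The arm

A 7-joint arm with a two-finger parallel gripper is mounted at the origin on the work surface. World frame = base frame: x ahead of the robot, y to its left, z up, the work surface at z = 0. Lengths are in m, angles in degrees, forces in N, time in s.
With the tool pointing down it reaches from about 0.35 to 0.9 m from the base axis. Payload 19.9 kg.
Tool frame: the origin (TCP) lies midway between the tips of the shut fingers; the grasp point (between the pads) lies env.tcp_to_grasp behind it (env.tcp_to_grasp is the distance from the TCP to the grasp point, in m); z points along the fingers, y is the line along which they close (so a half turn about z gives the same grasp; the last joint's range is limited). The gripper opens to 94 mm and grips with 3 to 60 N. Pads are 16 mm wide; open, the fingers measure 119 mm over their backs; the gripper's body (75 mm by 177 mm) begins 78 mm behind the grasp point.
Start: joints at [64.83, 23.915, -0.59, 92.452, 0.269, 63.638, -3.037], TCP at [0.242, -0.576, 0.205] pointing down, gripper open.
Joint ranges: [-161.28, 161.28], [-22.2, 115.67], [-73.04, 71.86], [3.21, 147.25], [-68.34, 248.33], [10.77, 114.83], [-161.83, 161.83]. Speed limits (degrees/s): [108.29, 108.29, 136.94, 136.94, 172.46, 172.46, 172.46].

### API

Orientations are given as [roll, pitch, yaw] about the fixed x, y, z axes, in that order (R = Rz(yaw) Ry(pitch) Rx(roll)).
In Python, from bench import env gives the robot as it stands.
- The arm moves only by the tool carry_out, never from a script. Its argument "plan" is text: rows parted by semicolons, each of 7 numbers parted by spaces: the closure in counts, from 0 (fully open) to 255 (shut), then the shift along the tool's x, y, z in cm, then the turn, a rotation vector about the tool's x, y, z in degrees. A call has 1 to 20 rows; each row shifts and turns the commanded pose from where the row before left it, along the tool's axes as they then stand; what a row does not reach is not made up. A row lasts 1/10 s, in which the tool goes at most 50 mm and 8.59 degrees, less where a joint would pass 70% of its speed; a pose out of reach is approached as far as the arm can. A call with a gripper value outside its range is refused whole. The fingers move at their own pace and stop on an object; the grip force is fixed at half the most. Time passes only in rows, so rows that do not move let the fingers close. It gives the time, the measured TCP pose, the force, the opening and the grip force at its end, in the units of the state.
- env.state(): the state, without advancing time (a new reading comes with each control period).
- env.camera(name): name is "side" or "top"; returns the picture (420x560x3 uint8, red, green, blue); there is no depth.
- env.get_calibration(name): a dict with "fx", "fy", "cx", "cy" (pixels), "cam_to_world" (4x4, takes a point from camera to world coordinates). Camera axes: x right, y up, looking along -z (the intrinsics and any distortion apply to the point x, -y, -z); pixel columns grow to the right and rows downward; lengths in m; the calibration is good to about 2 mm. A picture is of the moment at which its call begins. get_calibration takes no time and is no camera call.
- env.job_done(): hands the job in; it is judged then, once.
The state is a dict: "clock": time; "joint_pos": joint angles; "joint_velocities": joint speeds; "effort": joint torques, N m; "ee_pos": TCP position; "tcp_rot": TCP orientation; "wrist_force": force on the tool from outside, world axes, zero at the start; "moment": the same for the moment, N m; "grip_width": finger opening in m; "grasp_force": force on a finger pad.
Only numpy, scipy, OpenCV 4.12 (cv2) and the standard library are available. Lean on these libraries where they do the work, as an engineer would, in place of code of your own. Each camera call takes 0.05 s, during which the arm holds its last target. There are 200 camera calls.

## Working session

There is one attempt and no reset: what is moved stays moved. The work goes in short steps, Python scripts to look and compute and a tool call to move; the robot and the scene stay as the last step left them, time stands still between calls to the robot, and variables do not carry over. Pictures are saved under pics/ and viewed, at most 10 in all, crops included, and the job is handed in when it is done.

Besides the shell and the picture viewer there is one more tool, called after "Request:" as a command line: name --argument value ..., lists and objects as JSON in quotes. carry_out: Moves the arm, as the interface text tells. Its arguments: {"type":"object","properties":{"plan":{"type":"string"}},"required":["plan"]}

```bash
ls; mkdir -p pics
python3 - <<'E'
from bench import env
import cv2
for n in("side","top"):
    cv2.imwrite(f"pics/{n}0.png",env.camera(n)[:,:,::-1]); c=env.get_calibration(n); print(n,c)
print(env.state(), env.tcp_to_grasp)
E
```

```text
pics
side {'fx': 501.53586032840695, 'fy': 501.53586032840695, 'cx': 282.83553440225995, 'cy': 206.30282925451544, 'cam_to_world': array([[-0.98986873,  0.1020196 , -0.09875166,  0.42734125],
       [-0.14185066, -0.68026015,  0.7191137 ,  1.15927883],
       [ 0.00618687,  0.72583616,  0.6878398 ,  1.22213579],
       [ 0.        ,  0.        ,  0.        ,  1.        ]])}
top {'fx': 511.7505284702403, 'fy': 511.7505284702403, 'cx': 274.96683808951855, 'cy': 210.16318975974872, 'cam_to_world': array([[ 0.01433288,  0.99062251, -0.13587354,  0.33083129],
       [-0.99987143,  0.01517667,  0.0051763 ,  0.02831685],
       [ 0.00718986,  0.13578188,  0.99071267,  1.91461418],
       [ 0.        ,  0.        ,  0.        ,  1.        ]])}
{'clock': 0.1, 'joint_pos': array([64.82988425, 23.94226739, -0.59214994, 92.48049171,  0.26958039,
       63.63833556, -3.0378802 ]), 'joint_velocities': array([ 0.00765233, -0.02458462,  0.14668747, -0.18436872,  0.07660317,
       -0.02807042,  0.03244981]), 'effort': array([ 1.80261984e-03, -8.52572465e+01,  6.41015824e-01, -4.26693964e+01,
       -4.87382349e-02,  1.63450098e-02, -8.49527100e-05]), 'ee_pos': array([ 0.24200081, -0.5758939 ,  0.20492493]), 'tcp_rot': array([-1.79940434e+02,  4.28390427e-03,  2.27933944e+01]), 'wrist_force': array([ 0.79979895, -0.32390013,  0.32721687]), 'moment': array([-0.00447934, -0.01728347,  0.00097524]), 'grasp_force': 0.0, 'grip_width': 0.0942212441112259} 0.0188
```

View pics/side0.png

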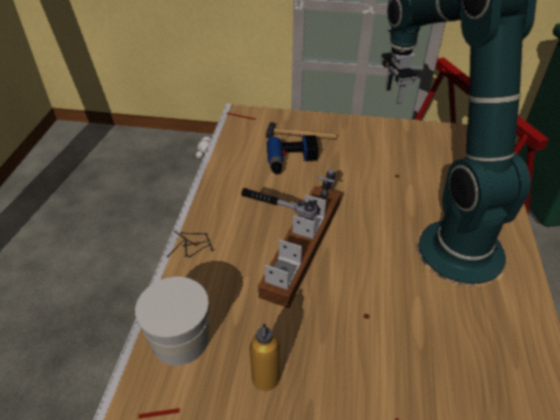

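View pics/top0.png

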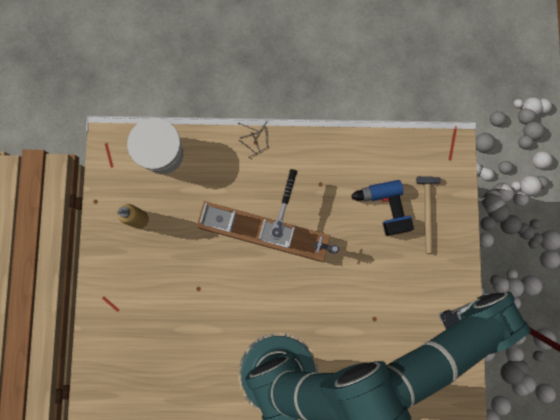

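The side view shows the beam running from (335,190) to (275,295), the ratchet head near (308,208) and the grip near (262,196). The top view shows the head near (278,232), the grip at (289,187), the clamp at (330,248) and the drill at (380,200). I'll zoom in on both.

```bash
cat > h.py <<'E'
import numpy as np, cv2
from bench import env
def ray(n,u,v):
    c=env.get_calibration(n); T=c["cam_to_world"]
    return T[:3,3], T[:3,:3]@np.array([(u-c["cx"])/c["fx"],-(v-c["cy"])/c["fy"],-1])
def onz(n,u,v,z):
    o,d=ray(n,u,v); return o+d*(z-o[2])/d[2]
def tri(a,b):
    (o,d),(p,e)=ray("top",*a),ray("side",*b)
    s=np.linalg.lstsq(np.c_[d,-e],p-o,rcond=None)[0]; A=o+d*s[0];B=p+e*s[1]
    return (A+B)/2,np.linalg.norm(A-B)
def pix(n,P):
    c=env.get_calibration(n);T=c["cam_to_world"]; q=T[:3,:3].T@(np.array(P)-T[:3,3])
    return c["cx"]-c["fx"]*q[0]/q[2], c["cy"]+c["fy"]*q[1]/q[2]
E
python3 - <<'E'
import cv2,numpy as np
t=cv2.imread("pics/top0.png")[160:265,190:350]; s=cv2.imread("pics/side0.png")[160:305,230:350]
cv2.imwrite("pics/c0.png",cv2.resize(t,None,fx=5,fy=5,interpolation=cv2.INTER_CUBIC))
cv2.imwrite("pics/c1.png",cv2.resize(s[:90],None,fx=6,fy=6,interpolation=cv2.INTER_CUBIC))
E
```

```text
(no output)
```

View pics/c0.png

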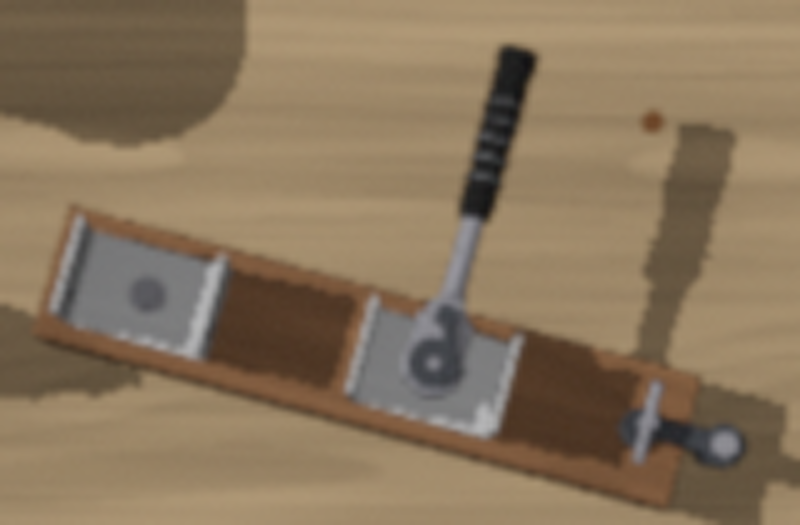

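View pics/c1.png

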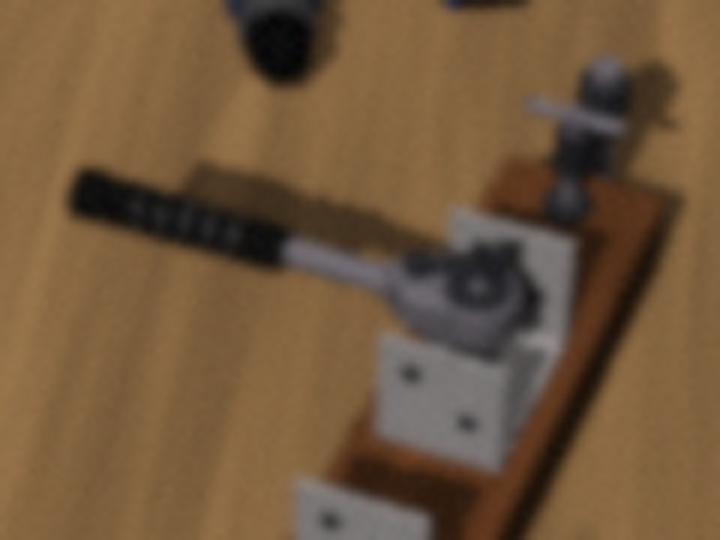

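Run:
```python
from h import *
def mask(n,box):
    im=cv2.imread(f"pics/{n}0.png"); u0,v0,u1,v1=box
    m=np.zeros(im.shape[:2],np.uint8); m[v0:v1,u0:u1]=(im[v0:v1,u0:u1].max(2)<60)
    k,l,s,c=cv2.connectedComponentsWithStats(m); i=1+s[1:,4].argmax()
    ys,xs=np.where(l==i); p=np.c_[xs,ys].astype(float)
    (cx,cy),(w,h),a=cv2.minAreaRect(p.astype(np.float32)); vx,vy,x0,y0=cv2.fitLine(p.astype(np.float32),2,0,.01,.01).ravel()
    t=(p-[x0,y0])@[vx,vy]; e=[np.array([x0,y0])+k*np.array([vx,vy]) for k in(t.min(),t.max())]
    print(n,s[i],(x0,y0),e); return e
a=mask("top",(278,165,300,206)); b=mask("side",(240,186,280,206))
for e in a: print("z120",onz("top",*e,.12))
for x in a:
  for y in b: print(tri(x,y))
# beam corners, top crop px/5 + (190,160)
for q in [(75,206),(698,376),(668,507),(38,338)]: print(onz("top",190+q[0]/5,160+q[1]/5,.06))
# socket centre & tab
print("head",onz("top",190+437/5,160+362/5,.132), tri((190+437/5,160+362/5),(230+478/6,160+286/6)))
print("tab", tri((190+452/5,160+318/5),(230+498/6,160+250/6)))
```

```text
top [283 170  14  34 176] (np.float32(289.4659), np.float32(185.28409)) [array([284.76577872, 202.66626767]), array([293.62606295, 169.89888714])]
side [242 189  37  16 289] (np.float32(260.3841), np.float32(196.08997)) [array([241.88539111, 191.45768015]), array([277.64626688, 200.41261019])]
z120 [ 0.60432993 -0.0154316   0.12      ]
z120 [ 0.7234284  -0.04575435  0.12      ]
(array([ 0.6599008 , -0.00824241,  0.14951446]), np.float64(0.11951679183372806))
(array([ 0.60486277, -0.01537212,  0.12224087]), np.float64(0.0017288122832574092))
(array([ 0.72691124, -0.04574358,  0.11734216]), np.float64(0.005676181372520096))
(array([ 0.66585486, -0.04243893,  0.11242458]), np.float64(0.11589233827822819))
[0.61439771 0.27538043 0.06      ]
[ 0.49634281 -0.18134393  0.06      ]
[ 0.40115165 -0.15964688  0.06      ]
[0.51687105 0.29907137 0.06      ]
head [0.49699884 0.00937463 0.132     ] (array([0.49846264, 0.00930397, 0.12814561]), np.float64(0.002200216913951213))
tab (array([5.08290029e-01, 4.68966519e-04, 1.50038426e-01]), np.float64(0.03543323657267862))
```

The grip line and the beam edges both give yaw ≈ -14.4°. The screw axis is at about (0.498, 0.0105), and the grip height triangulates to 0.12 m, so the measurements agree. First I'll move above and to the -y side of the tab with the fingers shut.

Request:
carry_out --plan "255 1 -1 0 0 0 0;255 2.2 -2.05 0 0 0 0;255 2.2 -2.05 0 0 0 0;255 2.2 -2.05 0 0 0 0;255 2.2 -2.05 0 0 0 0;255 2.2 -2.05 0 0 0 0;255 2.2 -2.05 0 0 0 0;255 2.2 -2.05 0 0 0 0;255 2.2 -2.05 0 0 0 0;255 2.2 -2.05 0 0 0 0;255 2.2 -2.05 0 0 0 0;255 2.2 -2.05 0 0 0 0;255 2.2 -2.05 0 0 0 0;255 2.2 -2.05 0 0 0 0;255 2.2 -2.05 0 0 0 0;255 2.2 -2.05 0 0 0 0;255 2.2 -2.05 0 0 0 0;255 2.2 -2.05 0 0 0 0;255 2.2 -2.05 0 0 0 0;255 2.2 -2.05 0 0 0 0"

```text
clock: 2.1
ee_pos: [0.4817, -0.0402, 0.2054]
tcp_rot: [180.0, 0.0, 22.8]
wrist_force: [0.3, -0.2, 0.5]
grip_width: 0.0003
grasp_force: 0.0
```

Request:
carry_out --plan "255 0 0 0 0 0 6.2;255 0 0 0 0 0 6.2;255 0 0 0 0 0 6.2;255 0 0 0 0 0 6.2;255 0 0 0 0 0 6.2;255 0 0 0 0 0 6.2;255 0 0 0 0 0 0;255 0 0 0 0 0 0"

```text
clock: 2.9
ee_pos: [0.4816, -0.0416, 0.2054]
tcp_rot: [180.0, 0.0, -14.2]
wrist_force: [-0.9, -0.4, -1.1]
grip_width: 0.0003
grasp_force: 0.0
```

```bash
cat >> h.py <<'E'
A=np.array([.498,.0105]); Y=np.radians(-14.4); X=np.array([np.cos(Y),np.sin(Y)]); N=np.array([-X[1],X[0]])
def loc(p): d=np.array(p)[:2]-A; return np.r_[d@X,d@N]*1e3
def st():
    s=env.state(); print(s["clock"],"local mm",loc(s["ee_pos"]).round(1),"z",s["ee_pos"][2].round(4),"rpy",s["tcp_rot"].round(1),"F",s["wrist_force"].round(1),"w",round(s["grip_width"],4))
def snap(name,u0,v0,u1,v1,cam="top",f=5):
    im=env.camera(cam)[v0:v1,u0:u1,::-1]; cv2.imwrite(f"pics/{name}.png",cv2.resize(im,None,fx=f,fy=f,interpolation=cv2.INTER_CUBIC))
E
python3 - <<'E'
from h import *
st()
snap("p1",270,150,370,240,"side",6)
a=np.array
for l in(.3,.6): 
  q=a([34-40*np.cos(l),-40*np.sin(l)])/1e3; P=A+X*q[0]+N*q[1]; print([a(pix(c,(*P,.152))).round(1) for c in("top","side")])
E
```

```text
2.9 local mm [ -3.  -54.6] z 0.2054 rpy [180.    0.  -14.2] F [-0.9 -0.4 -1.1] w 0.0003
[array([280.1, 233.6]), array([313. , 200.5])]
[array([283.5, 233. ]), array([312.6, 197.9])]
```

View pics/p1.png

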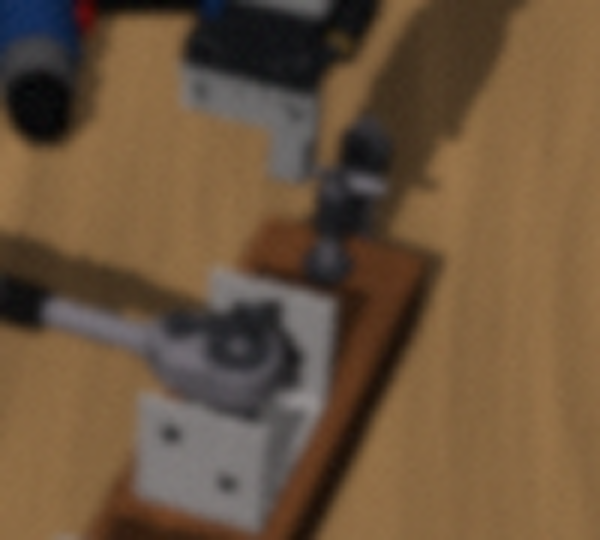

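The shut fingers show at (290,165) in the crop, -y of the head. The dark tab is near (265,310), which matches the predicted side-view pixel (313,200). Next I lower and push along tool -y.

Request:
carry_out --plan "255 -0.1 0 1.5 0 0 0;255 0 0 1.6 0 0 0;255 0 0 1.6 0 0 0;255 0 0 1.6 0 0 0;255 0 -0.6 0 0 0 0;255 0 -0.6 0 0 0 0;255 0 -0.4 0 0 0 0;255 0 -0.4 0 0 0 0;255 0 -0.4 0 0 0 0;255 0 -0.4 0 0 0 0;255 0 -0.4 0 0 0 0"

```text
clock: 4.05
ee_pos: [0.4887, -0.0107, 0.1425]
tcp_rot: [180.0, 0.0, -14.4]
wrist_force: [-2.5, -2.4, 1.6]
grip_width: 0.0008
grasp_force: 1.7
```

Request:
carry_out --plan "255 0 -0.4 0 0 0 0;255 0 -0.4 0 0 0 0;255 0 -0.4 0 0 0 0;255 0 -0.4 0 0 0 0;255 0 -0.4 0 0 0 0"

```text
clock: 4.55
ee_pos: [0.4941, 0.009, 0.1425]
tcp_rot: [-180.0, -0.0, -14.4]
wrist_force: [-0.4, 1.1, 0.2]
grip_width: 0.0004
grasp_force: 0.0
```

```bash
python3 -c "
from h import *; st()"
```

```text
4.55 local mm [-3.4 -2.5] z 0.1425 rpy [-180.    -0.   -14.4] F [-0.4  1.1  0.2] w 0.0004
```

Force rose to 3.5 N and then dropped, so the lever appears to have snapped over. I'll lift, move over the grip with the fingers open, and look.

Request:
carry_out --plan "255 0 0.3 -1 0 0 0;255 0 0.3 -2 0 0 0;100 1 0 -3 0 0 0;100 3 0 -2 0 0 0;100 4 0 0 0 0 0;100 4 0 0 0 0 0;100 3.2 0 0 0 0 0;100 1.6 -0.4 0 0 0 0;100 0 0 0 0 0 0;100 0 0 0 0 0 0"

```text
clock: 5.55
ee_pos: [0.6557, -0.0353, 0.2226]
tcp_rot: [-180.0, 0.0, -14.4]
wrist_force: [-0.5, 0.9, 0.4]
grip_width: 0.0567
grasp_force: 0.0
```

Run:
```python
from h import *
st()
snap("p2",240,150,340,240,"side",6)
for l in(-.3,-.6): 
  q=np.array([34-40*np.cos(l),-40*np.sin(l)])/1e3; P=A+X*q[0]+N*q[1]; print((np.array(pix("side",(*P,.152)))-[240,150])*6)
```

```text
5.55 local mm [164.1  -5.1] z 0.2226 rpy [-180.     0.   -14.4] F [-0.5  0.9  0.4] w 0.0567
[422.41390766 331.42081314]
[405.73993677 341.90264489]
```

View pics/p2.png

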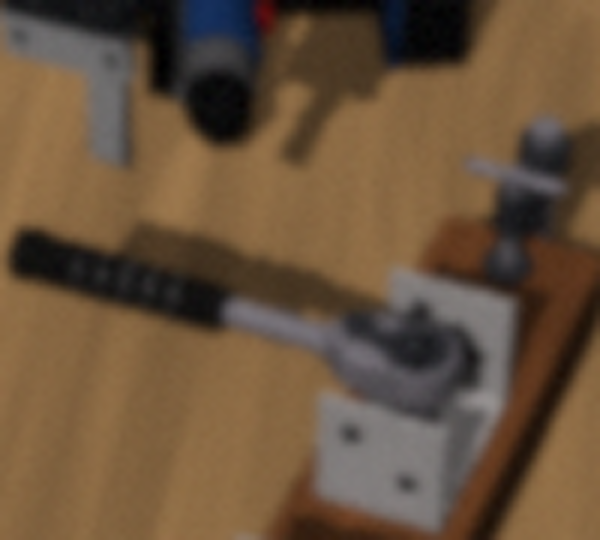

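The lever now runs from its pivot at (355,325) to the tab at about (418,340). That is the predicted tighten side, so the flip worked. Next I lower onto the grip and cage it loosely.

Request:
carry_out --plan "100 0.1 -0.5 1 0 0 0;100 0 0 3 0 0 0;100 0 0 3 0 0 0;100 0 0 3 0 0 0;100 0 0 2.2 0 0 0;165 0 0 0 0 0 0;165 0 0 0 0 0 0;165 0 0 0 0 0 0;165 0 0 0 0 0 0;165 0 0 0 0 0 0"

```text
clock: 6.6
ee_pos: [0.6589, -0.0305, 0.1015]
tcp_rot: [-180.0, -0.1, -14.4]
wrist_force: [0.6, 1.2, 1.4]
grip_width: 0.0334
grasp_force: 0.6
```

Request:
carry_out --plan "165 -0.04 -1.2 0 0 0 -4.2;165 -0.04 -1.2 0 0 0 -4.2;165 -0.04 -1.2 0 0 0 -4.2;165 -0.04 -1.2 0 0 0 -4.2;165 -0.04 -1.2 0 0 0 -4.2;165 -0.04 -1.2 0 0 0 -4.2;165 -0.04 -1.2 0 0 0 -4.2;165 -0.04 -1.2 0 0 0 -4.2;165 -0.04 -1.2 0 0 0 -4.2;165 -0.04 -1.2 0 0 0 -4.2;165 0 0 0 0 0 0"

```text
clock: 7.7
ee_pos: [0.6448, 0.0876, 0.1009]
tcp_rot: [-180.0, -0.0, 27.8]
wrist_force: [-0.2, 0.6, -0.8]
grip_width: 0.0334
grasp_force: 0.0
```

```bash
cat >> h.py <<'E'
def sw():
    s=env.state(); l=loc(s["ee_pos"]); print("R",np.hypot(*l).round(1),"swing",np.degrees(np.arctan2(l[1],l[0])).round(1),"tool yaw rel",(s["tcp_rot"][2]+14.4).round(1))
E
python3 -c "
from h import *; st();sw()"
```

```text
7.7 local mm [123.1 111.2] z 0.1009 rpy [-180.    -0.    27.8] F [-0.2  0.6 -0.8] w 0.0334
R 165.9 swing 42.1 tool yaw rel 42.2
```

Now a driving stroke clockwise.

Request:
carry_out --plan "165 -0.04 1.2 0 0 0 4.2;165 -0.04 1.2 0 0 0 4.2;165 -0.04 1.2 0 0 0 4.2;165 -0.04 1.2 0 0 0 4.2;165 -0.04 1.2 0 0 0 4.2;165 -0.04 1.2 0 0 0 4.2;165 -0.04 1.2 0 0 0 4.2;165 -0.04 1.2 0 0 0 4.2;165 -0.04 1.2 0 0 0 4.2;165 -0.04 1.2 0 0 0 4.2"

```text
clock: 8.7
ee_pos: [0.6589, -0.0309, 0.1005]
tcp_rot: [-180.0, 0.0, -14.7]
wrist_force: [-1.5, 4.4, 0.0]
grip_width: 0.033
grasp_force: 1.7
```

Request:
carry_out --plan "165 -0.04 1.2 0 0 0 4.2;165 -0.04 1.2 0 0 0 4.2;165 -0.04 1.2 0 0 0 4.2;165 -0.04 1.2 0 0 0 4.2;165 -0.04 1.2 0 0 0 4.2;165 -0.04 1.2 0 0 0 4.2"

```text
clock: 9.3
ee_pos: [0.6267, -0.0947, 0.1006]
tcp_rot: [-180.0, 0.0, -39.9]
wrist_force: [-0.1, 3.9, -0.3]
grip_width: 0.0332
grasp_force: 1.6
```

Request:
carry_out --plan "165 -0.04 1.2 0 0 0 4.2;165 -0.04 1.2 0 0 0 4.2;165 -0.04 1.2 0 0 0 4.2;165 -0.04 1.2 0 0 0 4.2"

```text
clock: 9.7
ee_pos: [0.5914, -0.1268, 0.1008]
tcp_rot: [-179.9, 0.0, -56.7]
wrist_force: [2.1, 3.6, -0.9]
grip_width: 0.0332
grasp_force: 1.6
```

```bash
python3 -c "
from h import *; st();sw()"
```

```text
9.7 local mm [ 124.6 -109.7] z 0.1008 rpy [-179.9    0.   -56.7] F [ 2.1  3.6 -0.9] w 0.0332
R 166.0 swing -41.4 tool yaw rel -42.3
```

It drives with a steady ~4 N. Back, and a second stroke.

Request:
carry_out --plan "165 -0.04 -1.2 0 0 0 -4.2;165 -0.04 -1.2 0 0 0 -4.2;165 -0.04 -1.2 0 0 0 -4.2;165 -0.04 -1.2 0 0 0 -4.2;165 -0.04 -1.2 0 0 0 -4.2;165 -0.04 -1.2 0 0 0 -4.2;165 -0.04 -1.2 0 0 0 -4.2;165 -0.04 -1.2 0 0 0 -4.2;165 -0.04 -1.2 0 0 0 -4.2;165 -0.04 -1.2 0 0 0 -4.2;165 -0.04 -1.2 0 0 0 -4.2;165 -0.04 -1.2 0 0 0 -4.2;165 -0.04 -1.2 0 0 0 -4.2;165 -0.04 -1.2 0 0 0 -4.2;165 -0.04 -1.2 0 0 0 -4.2;165 -0.04 -1.2 0 0 0 -4.2;165 -0.04 -1.2 0 0 0 -4.2;165 -0.04 -1.2 0 0 0 -4.2;165 -0.04 -1.2 0 0 0 -4.2;165 -0.04 -1.2 0 0 0 -4.2"

```text
clock: 11.7
ee_pos: [0.6471, 0.0852, 0.1007]
tcp_rot: [180.0, -0.0, 27.6]
wrist_force: [1.3, 0.2, -0.3]
grip_width: 0.0335
grasp_force: 0.5
```

```bash
python3 -c "
from h import *; st();sw()"
```

```text
11.7 local mm [125.8 109.4] z 0.1007 rpy [180.   -0.   27.6] F [ 1.3  0.2 -0.3] w 0.0335
R 166.7 swing 41.0 tool yaw rel 42.0
```

Request:
carry_out --plan "165 -0.04 1.2 0 0 0 4.2;165 -0.04 1.2 0 0 0 4.2;165 -0.04 1.2 0 0 0 4.2;165 -0.04 1.2 0 0 0 4.2"

```text
clock: 12.1
ee_pos: [0.6627, 0.0396, 0.1006]
tcp_rot: [-180.0, 0.0, 10.5]
wrist_force: [-1.5, 1.4, 0.7]
grip_width: 0.0329
grasp_force: 0.9
```

Request:
carry_out --plan "165 -0.04 1.2 0 0 0 4.2;165 -0.04 1.2 0 0 0 4.2;165 -0.04 1.2 0 0 0 4.2;165 -0.04 1.2 0 0 0 4.2"

```text
clock: 12.5
ee_pos: [0.6645, -0.0077, 0.1005]
tcp_rot: [-180.0, 0.0, -6.3]
wrist_force: [-2.7, 3.9, -0.1]
grip_width: 0.0329
grasp_force: 1.7
```

Request:
carry_out --plan "165 -0.04 1.2 0 0 0 4.2;165 -0.04 1.2 0 0 0 4.2;165 -0.04 1.2 0 0 0 4.2;165 -0.04 1.2 0 0 0 4.2"

```text
clock: 12.9
ee_pos: [0.6527, -0.0541, 0.1005]
tcp_rot: [-180.0, 0.0, -23.1]
wrist_force: [-0.7, 4.8, -0.4]
grip_width: 0.033
grasp_force: 1.6
```

Request:
carry_out --plan "165 -0.04 1.2 0 0 0 4.2;165 -0.04 1.2 0 0 0 4.2;165 -0.04 1.2 0 0 0 4.2;165 -0.04 1.2 0 0 0 4.2"

```text
clock: 13.3
ee_pos: [0.6281, -0.095, 0.1006]
tcp_rot: [-180.0, 0.0, -39.9]
wrist_force: [-0.5, 4.4, 1.1]
grip_width: 0.0337
grasp_force: 1.6
```

Request:
carry_out --plan "165 -0.04 1.2 0 0 0 4.2;165 -0.04 1.2 0 0 0 4.2;165 -0.04 1.2 0 0 0 4.2;165 -0.04 1.2 0 0 0 4.2"

```text
clock: 13.7
ee_pos: [0.5927, -0.1271, 0.1007]
tcp_rot: [-180.0, 0.0, -56.7]
wrist_force: [1.2, 4.0, -0.3]
grip_width: 0.0331
grasp_force: 1.6
```

Still driving at the end of the stroke. Third stroke, in finer checks.

Request:
carry_out --plan "165 -0.04 -1.2 0 0 0 -4.2;165 -0.04 -1.2 0 0 0 -4.2;165 -0.04 -1.2 0 0 0 -4.2;165 -0.04 -1.2 0 0 0 -4.2;165 -0.04 -1.2 0 0 0 -4.2;165 -0.04 -1.2 0 0 0 -4.2;165 -0.04 -1.2 0 0 0 -4.2;165 -0.04 -1.2 0 0 0 -4.2;165 -0.04 -1.2 0 0 0 -4.2;165 -0.04 -1.2 0 0 0 -4.2;165 -0.04 -1.2 0 0 0 -4.2;165 -0.04 -1.2 0 0 0 -4.2;165 -0.04 -1.2 0 0 0 -4.2;165 -0.04 -1.2 0 0 0 -4.2;165 -0.04 -1.2 0 0 0 -4.2;165 -0.04 -1.2 0 0 0 -4.2;165 -0.04 -1.2 0 0 0 -4.2;165 -0.04 -1.2 0 0 0 -4.2;165 -0.04 -1.2 0 0 0 -4.2;165 -0.04 -1.2 0 0 0 -4.2"

```text
clock: 15.7
ee_pos: [0.6485, 0.0848, 0.1007]
tcp_rot: [180.0, -0.0, 27.6]
wrist_force: [1.9, -0.2, 0.2]
grip_width: 0.0328
grasp_force: 0.5
```

Request:
carry_out --plan "165 -0.04 1.2 0 0 0 4.2;165 -0.04 1.2 0 0 0 4.2;165 -0.04 1.2 0 0 0 4.2;165 -0.04 1.2 0 0 0 4.2"

```text
clock: 16.1
ee_pos: [0.6641, 0.0392, 0.1006]
tcp_rot: [-180.0, 0.0, 10.5]
wrist_force: [-2.2, 1.5, 0.9]
grip_width: 0.033
grasp_force: 1.0
```

Request:
carry_out --plan "165 -0.04 1.2 0 0 0 4.2;165 -0.04 1.2 0 0 0 4.2"

```text
clock: 16.3
ee_pos: [0.6666, 0.0157, 0.1004]
tcp_rot: [-180.0, 0.0, 2.1]
wrist_force: [-2.7, 3.1, 0.6]
grip_width: 0.0333
grasp_force: 1.7
```

Request:
carry_out --plan "165 -0.04 1.2 0 0 0 4.2;165 -0.04 1.2 0 0 0 4.2"

```text
clock: 16.5
ee_pos: [0.6659, -0.0081, 0.1005]
tcp_rot: [-180.0, 0.0, -6.3]
wrist_force: [-2.2, 3.0, -0.8]
grip_width: 0.0333
grasp_force: 1.7
```

Request:
carry_out --plan "165 -0.04 1.2 0 0 0 4.2;165 -0.04 1.2 0 0 0 4.2"

```text
clock: 16.7
ee_pos: [0.6617, -0.0317, 0.1005]
tcp_rot: [-180.0, 0.0, -14.7]
wrist_force: [-1.3, 4.0, -0.7]
grip_width: 0.033
grasp_force: 1.6
```

Request:
carry_out --plan "165 -0.04 1.2 0 0 0 4.2;165 -0.04 1.2 0 0 0 4.2"

```text
clock: 16.9
ee_pos: [0.6542, -0.0544, 0.1006]
tcp_rot: [-180.0, 0.0, -23.1]
wrist_force: [-0.6, 3.3, 0.2]
grip_width: 0.0329
grasp_force: 1.6
```

Request:
carry_out --plan "165 -0.04 1.2 0 0 0 4.2;165 -0.04 1.2 0 0 0 4.2"

```text
clock: 17.1
ee_pos: [0.6434, -0.0757, 0.1006]
tcp_rot: [-180.0, 0.0, -31.5]
wrist_force: [-1.4, 4.7, -0.3]
grip_width: 0.0334
grasp_force: 2.1
```

Request:
carry_out --plan "165 -0.04 1.2 0 0 0 4.2;165 -0.04 1.2 0 0 0 4.2"

```text
clock: 17.3
ee_pos: [0.6295, -0.0948, 0.1006]
tcp_rot: [-179.9, 0.0, -39.9]
wrist_force: [0.5, 6.4, -0.9]
grip_width: 0.033
grasp_force: 2.8
```

Request:
carry_out --plan "165 -0.04 1.2 0 0 0 4.2;165 -0.04 1.2 0 0 0 4.2"

```text
clock: 17.5
ee_pos: [0.6131, -0.1118, 0.1006]
tcp_rot: [-179.9, 0.1, -48.3]
wrist_force: [1.1, 7.7, -0.7]
grip_width: 0.0335
grasp_force: 3.3
```

Request:
carry_out --plan "165 -0.04 1.2 0 0 0 4.2;165 -0.04 1.2 0 0 0 4.2"

```text
clock: 17.7
ee_pos: [0.5942, -0.1275, 0.1008]
tcp_rot: [-180.0, 0.0, -56.7]
wrist_force: [1.6, 2.8, 0.2]
grip_width: 0.0332
grasp_force: 1.5
```

Force climbed to ~7.7 N and then slipped, which suggests the screw is home. I'll run one confirming stroke.

Request:
carry_out --plan "165 -0.04 -1.2 0 0 0 -4.2;165 -0.04 -1.2 0 0 0 -4.2;165 -0.04 -1.2 0 0 0 -4.2;165 -0.04 -1.2 0 0 0 -4.2;165 -0.04 -1.2 0 0 0 -4.2;165 -0.04 -1.2 0 0 0 -4.2;165 -0.04 -1.2 0 0 0 -4.2;165 -0.04 -1.2 0 0 0 -4.2;165 -0.04 -1.2 0 0 0 -4.2;165 -0.04 -1.2 0 0 0 -4.2;165 -0.04 -1.2 0 0 0 -4.2;165 -0.04 -1.2 0 0 0 -4.2;165 -0.04 -1.2 0 0 0 -4.2;165 -0.04 -1.2 0 0 0 -4.2;165 -0.04 -1.2 0 0 0 -4.2;165 -0.04 -1.2 0 0 0 -4.2;165 -0.04 -1.2 0 0 0 -4.2;165 -0.04 -1.2 0 0 0 -4.2;165 -0.04 -1.2 0 0 0 -4.2;165 -0.04 -1.2 0 0 0 -4.2"

```text
clock: 19.7
ee_pos: [0.6499, 0.0844, 0.1007]
tcp_rot: [180.0, -0.0, 27.6]
wrist_force: [0.8, -0.5, 0.7]
grip_width: 0.0329
grasp_force: 0.5
```

Request:
carry_out --plan "165 -0.04 1.2 0 0 0 4.2;165 -0.04 1.2 0 0 0 4.2;165 -0.04 1.2 0 0 0 4.2;165 -0.04 1.2 0 0 0 4.2"

```text
clock: 20.1
ee_pos: [0.6655, 0.0388, 0.1006]
tcp_rot: [-180.0, 0.0, 10.5]
wrist_force: [-1.9, 1.0, -0.3]
grip_width: 0.0331
grasp_force: 0.9
```

Request:
carry_out --plan "165 -0.04 1.2 0 0 0 4.2;165 -0.04 1.2 0 0 0 4.2"

```text
clock: 20.3
ee_pos: [0.668, 0.0154, 0.1005]
tcp_rot: [-180.0, 0.0, 2.1]
wrist_force: [-2.3, 3.9, -1.1]
grip_width: 0.0331
grasp_force: 1.9
```

Request:
carry_out --plan "165 -0.04 1.2 0 0 0 4.2;165 -0.04 1.2 0 0 0 4.2"

```text
clock: 20.5
ee_pos: [0.6671, -0.0081, 0.1004]
tcp_rot: [-179.9, 0.1, -6.3]
wrist_force: [-2.9, 6.1, -0.6]
grip_width: 0.0333
grasp_force: 2.7
```

Request:
carry_out --plan "165 -0.04 1.2 0 0 0 4.2;165 -0.04 1.2 0 0 0 4.2"

```text
clock: 20.7
ee_pos: [0.6628, -0.0312, 0.1003]
tcp_rot: [-179.9, 0.1, -14.7]
wrist_force: [-3.1, 7.4, -0.4]
grip_width: 0.0334
grasp_force: 3.3
```

Request:
carry_out --plan "165 -0.04 1.2 0 0 0 4.2;165 -0.04 1.2 0 0 0 4.2"

```text
clock: 20.9
ee_pos: [0.6556, -0.0545, 0.1005]
tcp_rot: [-180.0, 0.0, -23.1]
wrist_force: [-0.8, 2.3, 0.1]
grip_width: 0.0333
grasp_force: 1.1
```

Request:
carry_out --plan "165 -0.04 1.2 0 0 0 4.2;165 -0.04 1.2 0 0 0 4.2"

```text
clock: 21.1
ee_pos: [0.6448, -0.076, 0.1006]
tcp_rot: [-180.0, 0.0, -31.5]
wrist_force: [-0.9, 4.7, -0.6]
grip_width: 0.0335
grasp_force: 2.1
```

Request:
carry_out --plan "165 -0.04 1.2 0 0 0 4.2;165 -0.04 1.2 0 0 0 4.2"

```text
clock: 21.3
ee_pos: [0.6309, -0.0952, 0.1006]
tcp_rot: [-179.9, 0.0, -39.9]
wrist_force: [0.1, 6.0, -1.2]
grip_width: 0.0332
grasp_force: 2.8
```

Request:
carry_out --plan "165 -0.04 1.2 0 0 0 4.2;165 -0.04 1.2 0 0 0 4.2"

```text
clock: 21.5
ee_pos: [0.6146, -0.1122, 0.1007]
tcp_rot: [-179.9, 0.0, -48.3]
wrist_force: [1.1, 7.8, -1.2]
grip_width: 0.0333
grasp_force: 3.3
```

Request:
carry_out --plan "165 -0.04 1.2 0 0 0 4.2;165 -0.04 1.2 0 0 0 4.2"

```text
clock: 21.7
ee_pos: [0.5956, -0.128, 0.1008]
tcp_rot: [-180.0, -0.0, -56.7]
wrist_force: [1.2, 2.5, 0.1]
grip_width: 0.0334
grasp_force: 1.3
```

It slips at every tooth, 30° apart, from the first engagement, so the screw is home. I'll unload, open, rise clear and check.

Request:
carry_out --plan "165 -0.04 -1.2 0 0 0 -4.2;165 0 -0.3 0 0 0 0;90 0 0.3 0 0 0 0;90 0 0 0 0 0 0;90 0 0 0 0 0 0;90 0 0 0 0 0 0;90 0 0 -1 0 0 0;90 0 0 -2 0 0 0;90 0 0 -3 0 0 0;90 0 0 -3 0 0 0;90 0 0 -3 0 0 0;90 2 2 -1 0 0 0;90 2 2 0 0 0 0;90 2 2 0 0 0 0;90 0 0 0 0 0 0"

```text
clock: 23.2
ee_pos: [0.5937, -0.2091, 0.2312]
tcp_rot: [179.9, -0.1, -52.5]
wrist_force: [0.5, -1.1, -0.3]
grip_width: 0.0608
grasp_force: 0.0
```

Run:
```python
from h import *
st()
snap("p3",225,110,345,215,"side",5)
```

```text
23.2 local mm [ 147.3 -188.9] z 0.2312 rpy [ 1.799e+02 -1.000e-01 -5.250e+01] F [ 0.5 -1.1 -0.3] w 0.0608
```

View pics/p3.png

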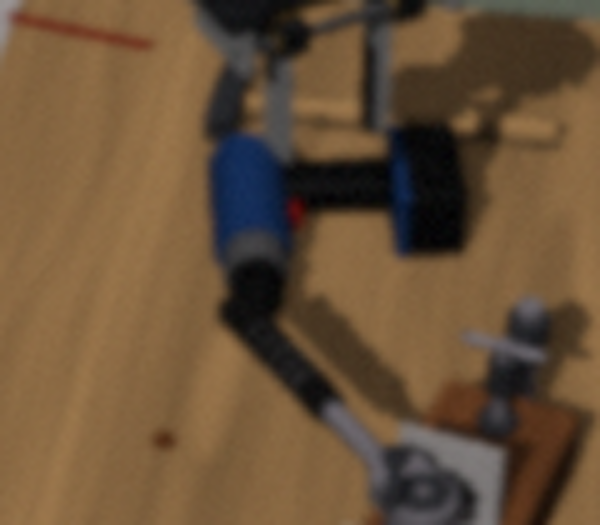

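The ratchet is released at about -38° and the drill (chuck near side-view pixel (276,167)) hasn't moved. The lever was cropped out, so I'll take one more look at it.

Run:
```python
from h import *
snap("p4",270,170,350,230,"side",8)
th=np.radians(-38)
for l in(-.3,-.6,.3,.6):
  q=np.array([34-40*np.cos(l),-40*np.sin(l)])/1e3; c,s=np.cos(th),np.sin(th); q=np.array([c*q[0]-s*q[1],s*q[0]+c*q[1]])
  P=A+X*q[0]+N*q[1]; print(l,((np.array(pix("side",(*P,.147)))-[270,170])*8).round())
```

```text
-0.3 [303. 286.]
-0.6 [272. 287.]
0.3 [354. 266.]
0.6 [370. 249.]
```

View pics/p4.png

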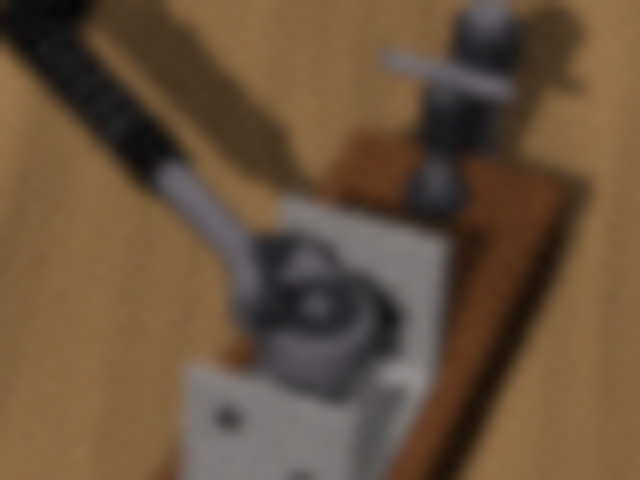

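The dark lever and tab lie around (275,300), which is the predicted tighten side. The forces (free anticlockwise, driving clockwise) agree. I'm handing in the job.

```bash
python3 -c "
from bench import env; print(env.job_done())"
```

```text
the job is handed in; nothing more can be done
None
```

I flipped the lever to tighten, drove the screw home (the ratchet slips a tooth every 30°), let go of the ratchet, didn't touch the flask, hammer or drill, and handed the job in at about 23 s of the 72 s allowed; no verdict was returned.

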